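# Mesh the drive gear on the polisher's splined spindle and hold it down

## Task

The acorn polisher's drive gear has to go back on: take the loose gear with the cross-shaped bore, turn it until the bore matches the cross-splined spindle on the gearbox, slide it down the spindle and push the spring collar beneath it right down to its stop. Finish while still gripping the gear and holding it pressed fully home, so that the retaining clip can be fitted; leave the gear with the round bore and everything else where it is.

Things in the scene. Friction and masses are not known exactly. Their poses are not given: they have to be found in the camera images.
- gear_hub (a point): White nylon gear, CROSS-shaped through bore, 0.18 kg, flat on the table. Rim 92 mm across, 12 thick, at the bottom; square hub 42 x 42 whose top is 58 above the underside. Point: on the axis, 35 above the underside (grip the hub's flats here, fingers above the rim). x, y: square to the flats, along the bore's two slots (8.5 wide, 27 end to end); z up. Same every quarter turn.
- round_gear_hub (a point): The other white nylon gear: same rim and same square hub, but a ROUND bore of 18 mm, so it does not fit. Point and axes as for gear_hub. To be left alone.
- spindle_tip (a point): Very top, on the axis, of the upright steel spindle, 153 mm above the table, 83 above the gearbox. Cross section: two crossing ribs 6 wide, 24 end to end, top 3 mm rounded; x, y along the ribs, z up. Same every quarter turn; turns only stiffly (0.2 N m). gear_hub is 23 below this point when the gear meets the raised collar, 31 below when fully home (spindle then 8 out of the hub).
- collar (a joint): Brass spring collar, 44 mm across, at the foot of the spindle, on which the gear's underside lands: how far it is pushed down, 0 (up, top 95 mm above the table) to 0.008 m (stop). Takes about 3.5 N to start, 9 N at the stop; the gear's weight does not move it.
- gearbox: Grey gearbox 210 x 160 mm, 70 high, fixed; origin at the centre of its underside. The spindle stands 35 mm from it towards its -x; a motor 64 mm thick lies on its +x side, 23 to 87 mm from it, up to 92 mm above the table.
- cup: Blue ceramic cup, 72 mm across, 75 mm high, bystander. Origin at the centre of its underside.
- oil_bottle: White bottle with black cap, 48 mm across, 120 mm high, bystander. Origin at the centre of its underside.
- wood_acorn: Turned wooden acorn, 58 mm across, 64 mm high, standing, bystander. Origin at the centre of its underside.
Mind the look-alikes: they are no part of the job. What is shaped like the part that bears gear_hub but green is not meant.

How it is judged:
By the outcome, as a careful person would: the job done as asked, in the order asked, and still so for the second after the job is handed in, while the arm keeps its last pose, push and grip.
It also fails if it takes over 38 s, if anything falls off the work surface, if the arm or the gripper's body presses on something with over 40 N, if the wrist force passes 120 N, or if a joint passes its speed limit or range.

## Robot

A 6-joint arm with a two-finger parallel gripper is mounted at the origin on the work surface. World frame = base frame: x ahead of the robot, y to its left, z up, the work surface at z = 0. Lengths are in mm, angles in rad, forces in N, time in s.
With the tool pointing down it reaches from about 400 to 925 mm from the base axis. Payload 12.5 kg.
Tool frame: the origin (TCP) lies at the very end of the fingers, on their centre line; the grasp point (between the pads) lies 19 mm behind it (env.grasp_offset is the distance from the TCP to the grasp point, in mm); z points along the fingers, y is the direction in which the jaws open and shut (so a half turn about z gives the same grasp; the last joint's range is limited). The gripper opens to 95 mm and grips with 3 to 60 N. Pads are 20 mm wide; open, the fingers measure 119 mm over their backs; the gripper's body (75 mm by 180 mm) begins 59 mm behind the grasp point.
Start: joints at [-1.359, 0.491, 1.559, -0, 1.092, -0.106], TCP at [195.322, -593.714, 214.661] pointing down, gripper open.
Joint ranges: [-3.1, 3.1], [-0.84, 2.19], [0.05, 2.79], [-1.13, 4.28], [0.06, 2.93], [-2.69, 2.69]. Speed limits (rad/s): [2.22, 2.22, 2.79, 3.14, 3.14, 3.14].

## Interface

Orientations are given as [roll, pitch, yaw] about the fixed x, y, z axes, in that order (R = Rz(yaw) Ry(pitch) Rx(roll)).
In Python, from cell import env gives the robot as it stands. The module is installed in compiled form; this text tells all that it offers.
- The arm moves only by the shell command python3 -m pendant 'ROWS'. ROWS is JSON, one flat list of numbers, 5 for each row, row after row: the shift along the tool's x, y, z as a fraction of full scale, then the turn about the tool's z as a fraction of full scale, then the gripper's target within -1 to 1 (shut at 1, half-way at 0, fully open at -1). In form: [x, y, z, turn, grip, x, y, z, turn, grip, ...]. A call has 1 to 10 rows; each row shifts and turns the commanded pose from where the row before left it, along the tool's axes as they then stand; what a row does not reach is not made up. Full scale, the value 1, is 0.4 m for a shift and 180 degrees for a turn. A row lasts 1/8 s, in which the tool goes at most 62.5 mm and 10.7 degrees, less where a joint would pass 70% of its speed; a pose out of reach is approached as far as the arm can. A call with a number of a shift or a turn outside -1 to 1 is refused whole. A call with a gripper value outside its range is refused whole. The fingers move at their own pace and stop on an object; the grip force is fixed at half the most. Time passes only in rows, so rows that do not move let the fingers close. It gives the time, the measured TCP pose, the force and the opening at its end, in the units of the state.
- env.state(): the state, without advancing time (a new reading comes with each control period).
- env.read_camera(name): name is "scene" or "top" or "wrist"; returns the picture (420x560x3 uint8, red, green, blue); there is no depth.
- env.camera_model(name): a dict with "fx", "fy", "cx", "cy" (pixels), "view" (4x4, takes a point from world to camera coordinates); the wrist camera has in their place "tool_from_camera" (4x4, takes a point from camera to tool coordinates, whose origin is the TCP and whose axes are the flange's). Camera axes: x right, y down, z forward; pixel columns grow to the right and rows downward; lengths in mm; the calibration is good to about 2 mm. A picture is of the moment at which its call begins: read the wrist's pose just before it. camera_model takes no time and is no camera call.
- env.job_done(): hands the job in, once; it reports no verdict.
Trained networks look in the newest picture that a camera, given by its name, has taken for a name from the list of things; names that differ only in an ending like _2 or _b are one class to them, and where a whole thing is asked for, a point or a joint stands for the part that bears it (a point fixed in the world has none). Each returns a list of dicts, best first, with "confidence" (0 to 1); they miss things now and then, are a little off and sometimes report something else, mostly with a low value. They report only what shows in the picture. A call takes as long as a camera call. They do not tell look-alikes from the thing itself.
- env.masks_of(thing, camera): "region" (420x560 bool, what is visible of it).
- env.landmark_of(thing, camera): "xyz" ([x, y, z] in mm, in world coordinates, good to about 4 mm: a listed point, or the origin of a listed thing).
The state is a dict: "t": time; "joints": joint angles; "qvel": joint speeds; "tau": joint torques, N m; "eef_pos": TCP position; "tcp_rot": TCP orientation; "ft_force": force on the tool from outside, world axes, zero at the start; "moment": the same for the moment, N m; "opening": opening from 0.0 (shut) to 1.0 (fully open).
Only numpy, scipy, OpenCV 4.12 (cv2) and the standard library are available. Lean on these libraries where they do the work, as an engineer would, in place of code of your own. Each camera call takes 0.05 s, during which the arm holds its last target.

## Working session

There is one attempt and no reset: what is moved stays moved. The work goes in short steps, Python scripts to look and compute and a shell command to move; the robot and the scene stay as the last step left them, time stands still between calls to the robot, and variables do not carry over. Pictures are saved under pics/ and viewed, and the job is handed in when it is done.

```bash
ls; mkdir -p pics; python3 - <<'E'
from cell import env
import cv2
s=env.state();print({k:s[k] for k in('t','eef_pos','tcp_rot','ft_force','opening')})
for n in('scene','top'):
    im=env.read_camera(n);cv2.imwrite(f'pics/{n}0.png',im[:,:,::-1])
    for th in('gear_hub','round_gear_hub','spindle_tip','gearbox','cup','oil_bottle','wood_acorn'):
        try:print(n,th,[(round(d['confidence'],2),[round(float(v)) for v in d['xyz']]) for d in env.landmark_of(th,n)])
        except Exception as e:print(th,e)
print(env.camera_model('top'))
print(env.camera_model('wrist'))
E
```

```text
pics
{'t': 0.0, 'eef_pos': array([ 195.28049927, -593.45231895,  214.07302765]), 'tcp_rot': array([-3.14051260e+00, -1.13208379e-04,  3.17841469e-01]), 'ft_force': array([ 0.40156373,  0.17159932, -0.74915928]), 'opening': 1.0010994906112476}
scene gear_hub [(0.88, [442, 226, 32]), (0.84, [441, -42, 36]), (0.62, [298, 169, 33]), (0.6, [447, 91, 35]), (0.59, [590, 77, 32])]
scene round_gear_hub [(0.72, [598, 214, 37])]
scene spindle_tip [(0.51, [514, -232, 151])]
scene gearbox [(0.76, [549, -239, 2])]
scene cup []
scene oil_bottle [(0.67, [762, -23, 0])]
scene wood_acorn [(0.5, [401, -389, 0]), (0.46, [762, -26, 1])]
top gear_hub [(0.95, [592, 78, 34]), (0.89, [300, 175, 36]), (0.88, [451, 220, 34]), (0.79, [452, 90, 34]), (0.56, [438, -46, 33])]
top round_gear_hub [(0.8, [596, 211, 34])]
top spindle_tip [(0.49, [509, -231, 154])]
top gearbox [(0.78, [550, -241, -1])]
top cup [(0.74, [499, 376, -4])]
top oil_bottle [(0.72, [760, -25, 1])]
top wood_acorn [(0.59, [402, -394, 1])]
{'fx': 495.9519285393926, 'fy': 495.9519285393926, 'cx': 276.6839232895231, 'cy': 211.11232807708427, 'view': array([[ 1.06400713e-02, -9.99898557e-01, -9.46918114e-03,
        -1.23283836e+01],
       [-9.96358264e-01, -9.80027335e-03, -8.47004422e-02,
         5.50643561e+02],
       [ 8.45990494e-02,  1.03359156e-02, -9.96361465e-01,
         1.28527207e+03],
       [ 0.00000000e+00,  0.00000000e+00,  0.00000000e+00,
         1.00000000e+00]])}
{'fx': 296.5994650283117, 'fy': 296.5994650283117, 'cx': 279.7085465381549, 'cy': 210.20291427969556, 'tool_from_camera': array([[ 8.00452893e-04, -9.60403281e-01, -2.78612449e-01,
         7.73160560e+01],
       [ 9.99999680e-01,  7.70857016e-04,  2.15780124e-04,
        -7.32948873e-02],
       [ 7.53442128e-06, -2.78612532e-01,  9.60403591e-01,
        -1.68882036e+02],
       [ 0.00000000e+00,  0.00000000e+00,  0.00000000e+00,
         1.00000000e+00]])}
```

View pics/scene0.png

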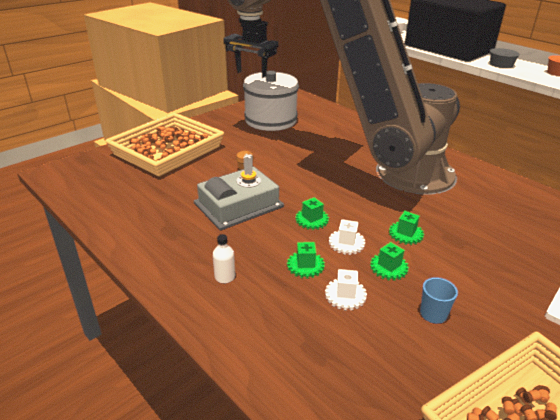

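View pics/top0.png

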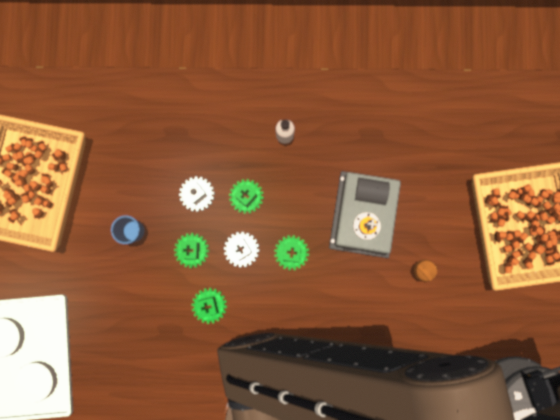

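```bash
python3 - <<'E'
import cv2,numpy as np
im=cv2.imread('pics/top0.png')
a=cv2.resize(im[110:290,140:320],(800,800)[:2],interpolation=cv2.INTER_CUBIC)
cv2.imwrite('pics/crop0.png',cv2.resize(im[110:310,140:320],(540,600),interpolation=cv2.INTER_CUBIC))
E
```

```text
(no output)
```

View pics/crop0.png

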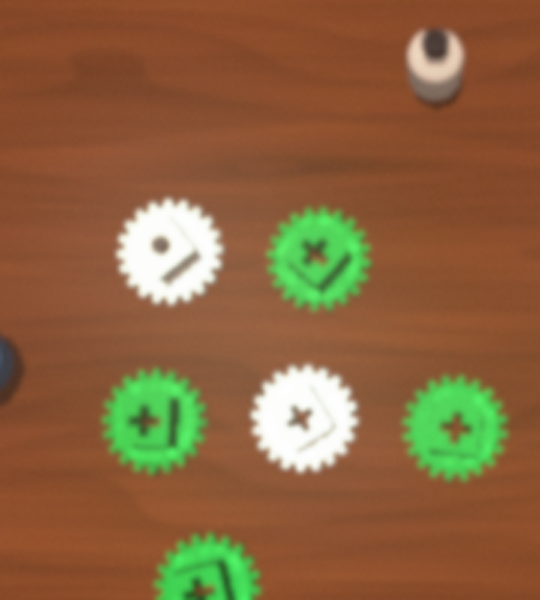

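White gears: (197,193) has a round bore and (241,249) has a cross bore. The white cross-bore gear at about (452,90) is the one meant; the green ones are look-alikes. First I'll move over the spindle to look at it with the wrist camera.

```bash
python3 -m pendant '[0.103,-0.061,-0.014,0,-1, 0.103,-0.061,-0.014,0,-1, 0.103,-0.061,-0.014,0,-1, 0.103,-0.061,-0.014,0,-1, 0.103,-0.061,-0.014,0,-1, 0.103,-0.061,-0.014,0,-1, 0.103,-0.061,-0.014,0,-1, 0.103,-0.061,-0.014,0,-1, 0.103,-0.061,-0.014,0,-1, 0.103,-0.061,-0.014,0,-1]'
cat > h.py <<'E'
from cell import env
import cv2,numpy as np
from scipy.spatial.transform import Rotation as Ro
def wrist():
    s=env.state();im=env.read_camera('wrist');m=env.camera_model('wrist')
    T=np.eye(4);T[:3,:3]=Ro.from_euler('xyz',s['tcp_rot']).as_matrix();T[:3,3]=s['eef_pos']
    return im,T@m['tool_from_camera'],m,s
def ray(C,m,u,v,z):
    d=C[:3,:3]@np.array([(u-m['cx'])/m['fx'],(v-m['cy'])/m['fy'],1]);o=C[:3,3]
    return o+d*(z-o[2])/d[2]
def proj(C,m,p):
    q=np.linalg.inv(C)@np.append(p,1);return q[0]/q[2]*m['fx']+m['cx'],q[1]/q[2]*m['fy']+m['cy']
E
python3 - <<'E'
from h import *
im,C,m,s=wrist();print(s['t'],s['eef_pos'],s['tcp_rot'],s['qvel'])
print([(d['confidence'],d['xyz']) for d in env.landmark_of('spindle_tip','wrist')])
np.savez('w1.npz',C=C,im=im)
cv2.imwrite('pics/w1.png',im[:,:,::-1])
E
```

```text
t: 2.05
eef_pos: [511.4, -231.9, 271.0]
tcp_rot: [3.141, -0.0, 0.318]
ft_force: [0.9, -0.3, 0.3]
opening: 0.998
2.05 [ 511.37344364 -231.89200072  270.98229484] [ 3.14120522e+00 -1.98980085e-04  3.17821706e-01] [ 0.68606294  0.10760253 -0.29113876  0.00203074  0.18062889  0.68413498]
[(0.62, [513.4, -234.4, 155.2])]
```

View pics/w1.png

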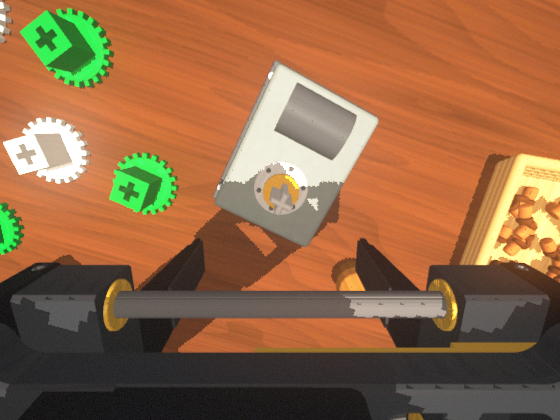

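The gearbox sits at the centre with the spindle at about (283,197). The arm was still moving, so I'll settle and take a zoomed picture.

```bash
python3 -m pendant '[0,0,0,0,-1,0,0,0,0,-1]'
python3 - <<'E'
from h import *
im,C,m,s=wrist();print(s['t'],s['eef_pos'],s['tcp_rot'],abs(s['qvel']).max())
print([(d['confidence'],d['xyz']) for d in env.landmark_of('spindle_tip','wrist')])
np.savez('w2.npz',C=C,im=im)
cv2.imwrite('pics/w2.png',cv2.resize(im[150:230,230:335,::-1],(787,600),interpolation=cv2.INTER_CUBIC))
print(proj(C,m,[511,-231,153]))
E
```

```text
t: 2.4
eef_pos: [509.8, -233.9, 270.5]
tcp_rot: [-3.142, 0.0, 0.317]
ft_force: [-0.3, 0.2, 0.1]
opening: 0.999
2.4 [ 509.83524456 -233.92331244  270.51146773] [-3.14155372e+00  3.29628208e-04  3.16782759e-01] 0.00406251508804626
[(0.82, [513.9, -236.6, 154.5])]
(np.float64(277.3065331990083), np.float64(202.6738157419408))
```

View pics/w2.png

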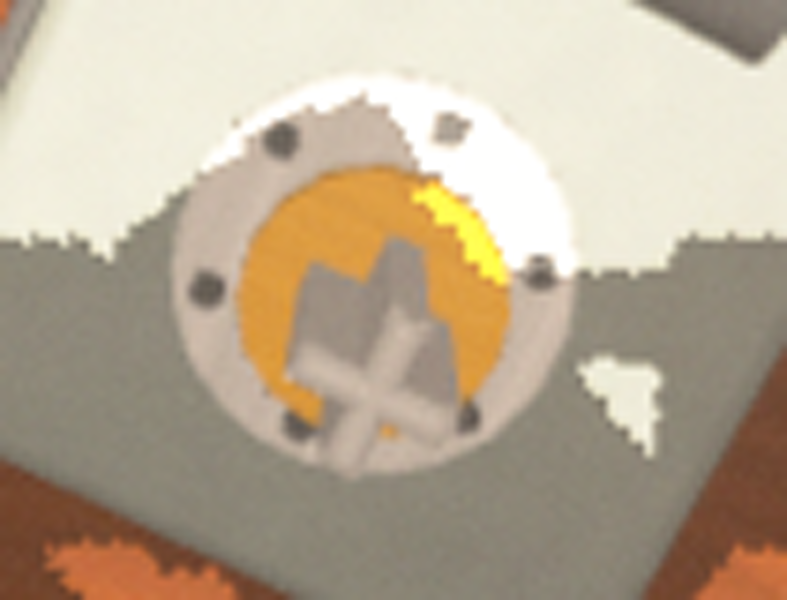

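```bash
python3 - <<'E'
from h import *
d=np.load('w2.npz');C=d['C'];im=d['im'];m=env.camera_model('wrist')
P=lambda x,y,z=151.5:ray(C,m,230+(x+.5)/7.5-.5,150+(y+.5)/7.5-.5,z)
a,b,c,e=P(405,315),P(342,465),P(297,360),P(450,425)
for p,q in((a,b),(c,e)):
    v=q-p;print((p+q)[:2]/2,np.hypot(*v[:2]),np.degrees(np.arctan2(v[1],v[0]))%90)
# refine by template: gradient magnitude along the projected outline
g=cv2.cvtColor(im,cv2.COLOR_RGB2GRAY);g=cv2.GaussianBlur(g,(0,0),.6).astype(float)
from scipy.ndimage import map_coordinates
poly=np.array([(12,3),(3,3),(3,12),(-3,12),(-3,3),(-12,3),(-12,-3),(-3,-3),(-3,-12),(3,-12),(3,-3),(12,-3)],float)
def pr(x,y,t,ins,z=151):
    R=np.array([[np.cos(t),-np.sin(t)],[np.sin(t),np.cos(t)]])
    pts=[]
    o=poly+np.sign(poly)*ins*np.where(1,1,1)
    for i in range(12):
        for f in np.linspace(.1,.9,8):pts.append(o[i]*(1-f)+o[(i+1)%12]*f)
    w=np.array(pts)@R.T+[x,y];w=np.c_[w,np.full(len(w),z),np.ones(len(w))]
    q=(np.linalg.inv(C)@w.T);return q[0]/q[2]*m['fx']+m['cx'],q[1]/q[2]*m['fy']+m['cy']
def sc(x,y,t,z=151):
    u,v=pr(x,y,t,-.9,z);u2,v2=pr(x,y,t,.9,z)
    A=map_coordinates(g,[v,u],order=1);B=map_coordinates(g,[v2,u2],order=1)
    return np.mean(np.clip(A-B,-25,25))
c0=(a+b+c+e)[:2]/4
best=max((sc(c0[0]+dx,c0[1]+dy,np.radians(t)),c0[0]+dx,c0[1]+dy,t) for dx in np.arange(-3,3.1,.5) for dy in np.arange(-3,3.1,.5) for t in range(0,90,2))
print(best)
big=cv2.resize(im[150:230,230:335,::-1],(787,600),interpolation=cv2.INTER_CUBIC)
u,v=pr(best[1],best[2],np.radians(best[3]),0)
cv2.polylines(big,[np.int32(np.c_[(u-230+.5)*7.5,(v-150+.5)*7.5])],True,(0,0,255),1)
cv2.imwrite('pics/w2o.png',big)
E
```

```text
[ 512.24802759 -232.70947255] 22.348551311244346 86.04682229466613
[ 512.02394009 -232.87136933] 22.331593698065678 84.5006379012698
(np.float64(15.216553635751387), np.float64(511.6359838412242), np.float64(-233.29042094002597), 84)
```

View pics/w2o.png

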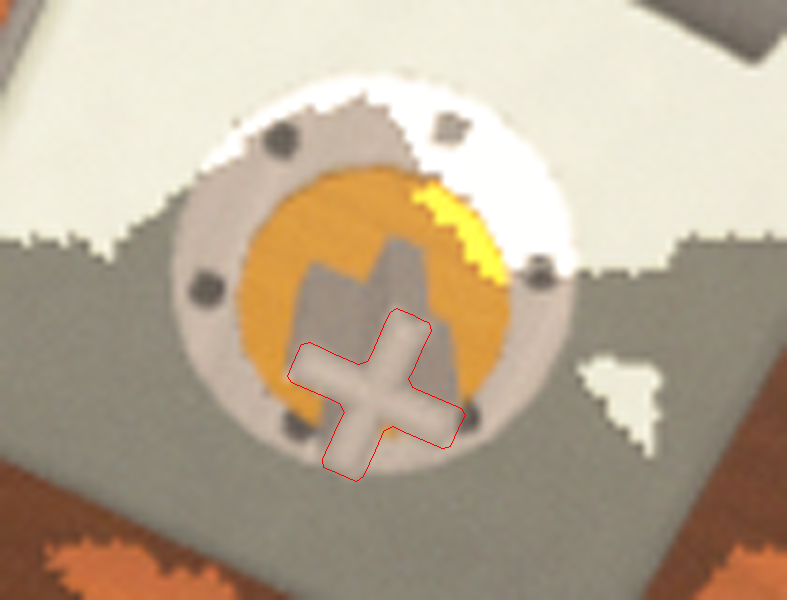

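The overlay fits: spindle at about (511.8,-233.0), angle about -5.5° mod 90. Next, the gear.

```bash
python3 -m pendant '[0.0143,-0.1018,0.034,0,-1, 0.0143,-0.1018,0.034,0,-1, 0.0143,-0.1018,0.034,0,-1, 0.0143,-0.1018,0.034,0,-1, 0.0143,-0.1018,0.034,0,-1, 0.0143,-0.1018,0.034,0,-1, 0.0143,-0.1018,0.034,0,-1, 0.0143,-0.1018,0.034,0,-1,0,0,0,0,-1,0,0,0,0,-1]'
python3 - <<'E'
from h import *
im,C,m,s=wrist();print(s['t'],s['eef_pos'],s['tcp_rot'],abs(s['qvel']).max())
print([(d['confidence'],d['xyz']) for d in env.landmark_of('gear_hub','wrist')])
np.savez('w3.npz',C=C,im=im)
cv2.imwrite('pics/w3.png',im[:,:,::-1])
u,v=map(int,proj(C,m,[452,90,58]));print(u,v)
cv2.imwrite('pics/w3c.png',cv2.resize(im[v-60:v+60,u-80:u+80,::-1],(800,600),interpolation=cv2.INTER_CUBIC))
E
```

```text
t: 3.75
eef_pos: [452.5, 89.9, 162.0]
tcp_rot: [3.141, -0.0, 0.318]
ft_force: [-0.3, -1.0, 0.5]
opening: 1.002
3.75 [452.45867055  89.90804978 162.03675008] [ 3.14126717e+00 -3.50080463e-04  3.17541108e-01] 0.016440265029532573
[(0.9, [593.0, 80.4, 34.7]), (0.7, [440.3, 219.9, 32.8]), (0.67, [439.8, -47.1, 40.3]), (0.6, [451.9, 91.2, 34.7])]
279 208
```

View pics/w3.png

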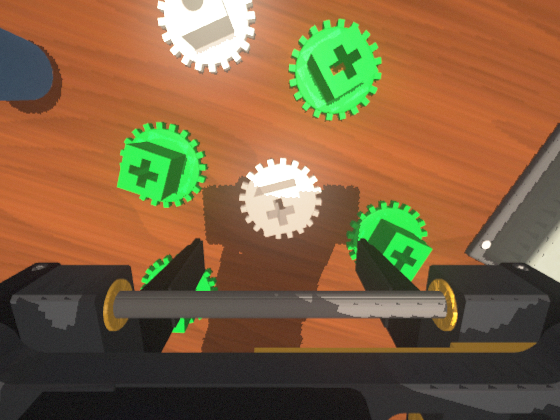

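View pics/w3c.png

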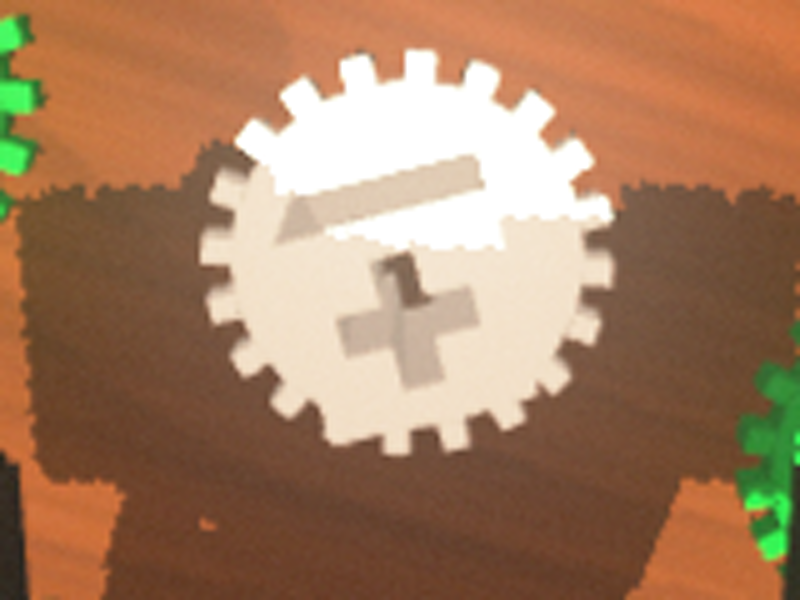

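The crop confirms a white gear with a cross bore, its centre at about (281,212). I'll fit the bore at z=58.

```bash
cat > fit.py <<'E'
from h import *
from scipy.ndimage import map_coordinates
def outline(L,W,ins):
    a,b=L/2+ins,W/2+ins
    o=np.array([(a,b),(b,b),(b,a),(-b,a),(-b,b),(-a,b),(-a,-b),(-b,-b),(-b,-a),(b,-a),(b,-b),(a,-b)])
    return np.concatenate([o[i]*(1-f)+o[(i+1)%12]*f for i in range(12) for f in np.linspace(.1,.9,8)]).reshape(-1,2)
def pr(C,m,x,y,t,z,L,W,ins):
    R=np.array([[np.cos(t),-np.sin(t)],[np.sin(t),np.cos(t)]])
    w=outline(L,W,ins)@R.T+[x,y];q=np.linalg.inv(C)@np.c_[w,np.full(len(w),z),np.ones(len(w))].T
    return q[0]/q[2]*m['fx']+m['cx'],q[1]/q[2]*m['fy']+m['cy']
def fit(im,C,m,c0,z,L,W,sign,out,rng=4,crop=None):
    g=cv2.GaussianBlur(cv2.cvtColor(im,cv2.COLOR_RGB2GRAY),(0,0),.6).astype(float)
    def sc(x,y,t):
        A,B=[map_coordinates(g,pr(C,m,x,y,t,z,L,W,i)[::-1],order=1) for i in(-1,1)]
        return np.mean(np.clip(sign*(A-B),-25,25))
    b=max((sc(c0[0]+dx,c0[1]+dy,np.radians(t)),c0[0]+dx,c0[1]+dy,t) for dx in np.arange(-rng,rng+.1,.5) for dy in np.arange(-rng,rng+.1,.5) for t in range(0,90,2))
    b=max((sc(b[1]+dx,b[2]+dy,np.radians(b[3]+t)),b[1]+dx,b[2]+dy,b[3]+t) for dx in np.arange(-.5,.6,.1) for dy in np.arange(-.5,.6,.1) for t in np.arange(-2,2.1,.25))
    u,v=pr(C,m,b[1],b[2],np.radians(b[3]),z,L,W,0);U,V=int(u.mean())-40,int(v.mean())-30
    big=cv2.resize(im[max(V,0):V+60,U:U+80,::-1],None,fx=10,fy=10,interpolation=cv2.INTER_CUBIC)
    cv2.polylines(big,[np.int32(np.c_[(u-U+.5)*10,(v-max(V,0)+.5)*10])],True,(0,0,255),1);cv2.imwrite(out,big)
    return [round(float(k),2) for k in b]
E
python3 - <<'E'
from fit import *
m=env.camera_model('wrist')
d=np.load('w3.npz');print(fit(d['im'],d['C'],m,ray(d['C'],m,280.5,212,58)[:2],58,27,8.5,-1,'pics/w3o.png'))
d=np.load('w2.npz');
for z in(150.5,152):print(fit(d['im'],d['C'],m,(511.8,-233),z,24,6,1,'pics/w2p.png'))
E
```

```text
[25.0, 449.97, 88.33, 32.75]
[16.35, 511.4, -233.5, 85.25]
[16.22, 511.7, -233.4, 85.25]
```

View pics/w3o.png

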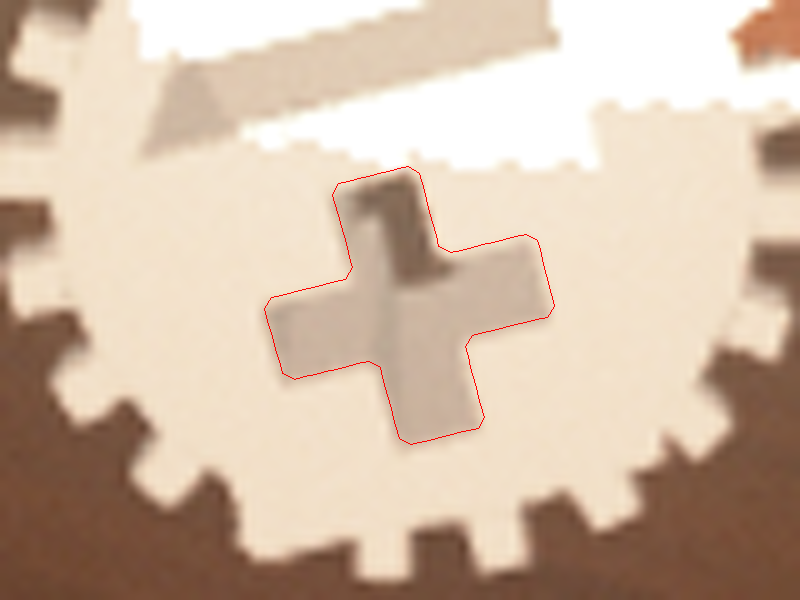

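```bash
python3 -m pendant '[0,0,0.08,-0.0405,-1, 0,0,0.08,-0.0405,-1, -0.0075,0,0.08,0,-1, 0,0,0.07,0,-1, 0,0,0.035,0,-1, 0,0,0.018,0,-1, 0,0,0,0,-1]'
python3 - <<'E'
from h import *
im,C,m,s=wrist();print(s['t'],s['eef_pos'],s['tcp_rot'],s['ft_force'])
cv2.imwrite('pics/w4.png',im[:,:,::-1]);np.savez('w4.npz',C=C,im=im)
E
```

```text
t: 4.72
eef_pos: [449.9, 88.7, 16.8]
tcp_rot: [3.141, -0.0, 0.572]
ft_force: [-0.6, 0.3, 0.3]
opening: 1.002
4.725 [449.85199255  88.72814553  16.80636845] [ 3.14140871e+00 -1.47071187e-04  5.71914696e-01] [-0.64678905  0.34080008  0.30442726]
```

View pics/w4.png

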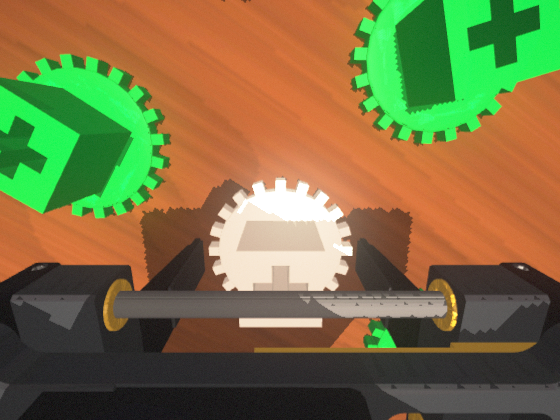

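The hub sits square between the fingers, centred at column about 280. Closing.

```bash
python3 -m pendant '[0,0,0,0,1,0,0,0,0,1,0,0,0,0,1,0,0,0,0,1,0,0,0,0,1]'
python3 -m pendant '[0,0,0,0,1,0,0,0,0,1]'
python3 - <<'E'
from h import *
im,C,m,s=wrist();print(s['t'],s['eef_pos'],s['tcp_rot'],s['ft_force'],s['opening']*95)
cv2.imwrite('pics/w5.png',cv2.resize(im[170:340,180:380,::-1],None,fx=3.5,fy=3.5,interpolation=cv2.INTER_CUBIC));np.savez('w5.npz',C=C,im=im)
E
```

```text
t: 5.4
eef_pos: [449.6, 88.9, 16.6]
tcp_rot: [3.142, 0.0, 0.572]
ft_force: [-0.4, 0.3, -0.5]
opening: 0.53
t: 5.65
eef_pos: [449.6, 88.9, 16.6]
tcp_rot: [3.142, 0.0, 0.572]
ft_force: [0.5, -0.0, 0.0]
opening: 0.441
5.65 [449.60732181  88.88364355  16.58382138] [3.14153077e+00 8.11517803e-05 5.72226079e-01] [ 0.52627541 -0.03954485  0.04832487] 41.85373944540654
```

View pics/w5.png

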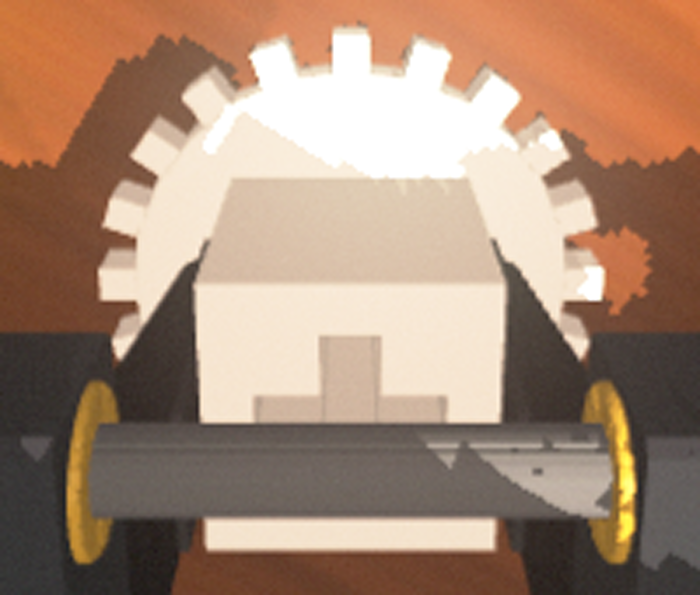

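```bash
python3 - <<'E'
from h import *
d=np.load('w5.npz');C=d['C'];m=env.camera_model('wrist')
s=env.state();R=Ro.from_euler('xyz',s['tcp_rot']).as_matrix()
T=lambda x,y,z=58:R.T@(ray(C,m,180+(x+.5)/3.5-.5,170+(y+.5)/3.5-.5,z)-s['eef_pos'])
for n,x,y in(('far',350,283),('near',350,550),('L',196,284),('R',505,284),('crosstop',350,336),('cl',255,410),('cr',447,410),('shoulder',300,396)):print(n,T(x,y).round(2))
# predicted landmark positions of spindle in tool frame at w2
E
```

```text
far [ 20.82  -0.37 -41.41]
near [-20.95  -0.35 -41.41]
L [ 20.66 -20.88 -41.41]
R [ 20.69  20.26 -41.4 ]
crosstop [ 13.05  -0.37 -41.41]
cl [  1.78 -13.49 -41.41]
cr [  1.8   13.04 -41.4 ]
shoulder [  3.96  -7.24 -41.41]
```

Gripped: opening reads 41.9 mm, and the gear is centred in the tool to within 0.4 mm. Next I'll lift, turn to yaw -5°, and stop 80 mm short of the spindle (tool x) to measure it again.

```bash
python3 -m pendant '[0,0,-0.06,0,1, 0,0,-0.11,0,1, 0,0,-0.11,0.0525,1, 0,0,-0.11,0.0525,1, 0,0,-0.105,0.0525,1, 0,0,0,0.0525,1, 0,0,0,0,1]'
```

```text
t: 6.58
eef_pos: [449.3, 88.9, 214.6]
tcp_rot: [3.142, -0.0, -0.086]
ft_force: [0.9, 0.1, -1.7]
opening: 0.439
```

```bash
python3 -m pendant '[0.0035,0.11,0,0,1, 0.0035,0.11,0,0,1, 0.0035,0.11,0,0,1, 0.0035,0.11,0,0,1, 0.0035,0.11,0,0,1, 0.0035,0.11,0,0,1, 0.0035,0.11,0,0,1, 0,0.02,0,0,1, 0,0,0,0,1, 0,0,0,0,1]'
python3 - <<'E'
from h import *
im,C,m,s=wrist();print(s['t'],s['eef_pos'],s['tcp_rot'],s['ft_force'],s['opening']*95)
cv2.imwrite('pics/w6.png',im[:,:,::-1]);np.savez('w6.npz',C=C,im=im,p=s['eef_pos'],r=s['tcp_rot'])
print(proj(C,m,[511.7,-233.5,151]))
E
```

```text
t: 7.82
eef_pos: [431.7, -225.6, 214.4]
tcp_rot: [-3.141, 0.001, -0.085]
ft_force: [-0.2, -0.3, -3.2]
opening: 0.44
7.825 [ 431.68545317 -225.64060449  214.37189144] [-3.14108850e+00  6.67727776e-04 -8.54716011e-02] [-0.16553636 -0.33745855 -3.16670469] 41.832479086252825
(np.float64(280.47488829208345), np.float64(119.93349206330109))
```

View pics/w6.png

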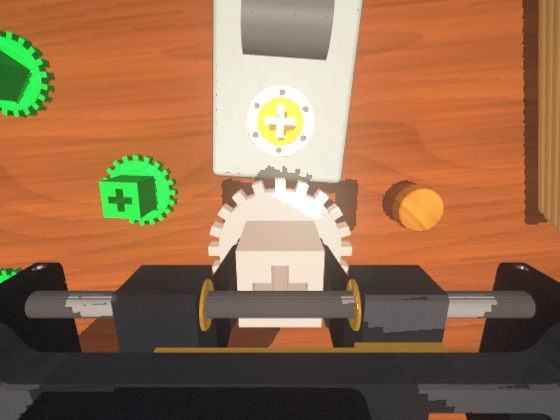

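The gear is in hand, and the spindle shows clearly at about (280,121).

```bash
python3 - <<'E'
from fit import *
m=env.camera_model('wrist');d=np.load('w6.npz');im=d['im']
b=fit(im,d['C'],m,(511.7,-233.5),151,24,6,1,'pics/w6o.png');print(b)
b=fit(im[:,:,[2,2,2]],d['C'],m,(511.7,-233.5),151,24,6,1,'pics/w6p.png');print(b)
R=Ro.from_euler('xyz',d['r']).as_matrix();print('tool',R.T@(np.array([b[1],b[2],151])-d['p']),np.degrees(d['r'][2]))
cv2.imwrite('pics/w6h.png',cv2.resize(im[200:340,190:370,::-1],None,fx=4,fy=4,interpolation=cv2.INTER_CUBIC))
E
```

```text
[15.1, 511.3, -232.8, 82.0]
[25.0, 512.7, -232.0, 82.5]
tool [81.30398853 -0.54791287 63.3179009 ] -4.897162012105318
```

View pics/w6o.png

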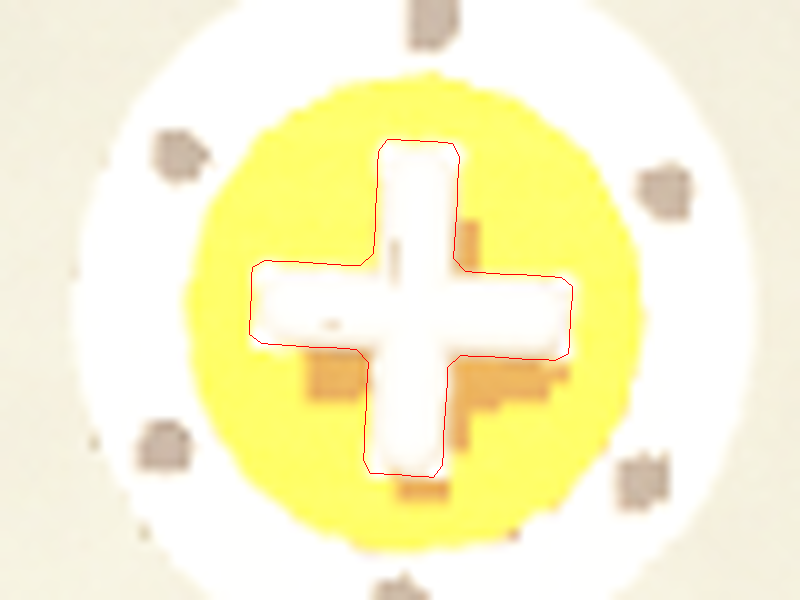

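View pics/w6h.png

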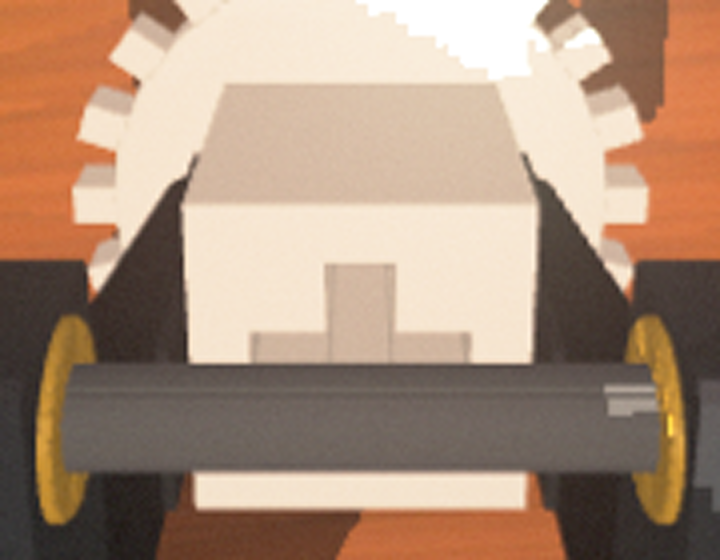

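```bash
python3 - <<'E'
from fit import *
m=env.camera_model('wrist');d=np.load('w6.npz');im=d['im']
k=(im[:,:,2]>170).astype(np.uint8);n,l,st,ce=cv2.connectedComponentsWithStats(k)
i=l[121,281];print(st[i],ce[i])
ys,xs=np.where(l==i)
w=np.array([ray(d['C'],m,x,y,151.5) for x,y in zip(xs,ys)])[:,:2];
R=Ro.from_euler('xyz',d['r']).as_matrix()
c=w.mean(0);print('world',c,'area',len(xs),abs((ray(d['C'],m,281,121,151.5)-ray(d['C'],m,282,121,151.5))))
t=(R.T@(np.c_[w,np.full(len(w),151.5)]-d['p']).T).T
print('tool centroid',t.mean(0),'extent mid',(t.max(0)+t.min(0))/2,np.ptp(t,0))
q=w-c;a=np.arctan2(q[:,1],q[:,0]);r=np.hypot(*q.T);print('ang',np.degrees(np.angle(np.sum(r**4*np.exp(4j*a))))/4)
E
```

```text
[264 104  33  34 478] [280.0209205  120.58368201]
world [ 511.22226595 -233.11781517] area 478 [0.06327116 0.74544134 0.        ]
tool centroid [79.92674052  0.69172054 62.81819539] extent mid [79.84780153  0.68447719 62.81827829] [2.36316767e+01 2.40165162e+01 1.87833624e-02]
ang -7.152443533609814
```

```bash
python3 -m pendant '[0.07,0.001,0,0,1, 0.08,0.001,0,0,1, 0.05,0.0004,0,0,1, 0,0,0.03,0.0125,1, 0,0,0.03,0,1,0,0,0.02,0,1,0,0,0,0,1,0,0,0,0,1]'
python3 - <<'E'
from h import *
s=env.state();print(s['t'],s['eef_pos'],np.degrees(s['tcp_rot'][2]),s['ft_force'])
im=env.read_camera('scene');cv2.imwrite('pics/s7.png',cv2.resize(im[110:230,170:330,::-1],None,fx=5,fy=5,interpolation=cv2.INTER_CUBIC))
E
```

```text
t: 8.88
eef_pos: [511.4, -234.7, 183.0]
tcp_rot: [3.141, -0.0, -0.127]
ft_force: [-0.1, 0.0, -2.0]
opening: 0.442
8.875 [ 511.43268707 -234.74102471  182.98267204] -7.25104833633034 [-0.1273835   0.0184716  -2.02093357]
```

View pics/s7.png

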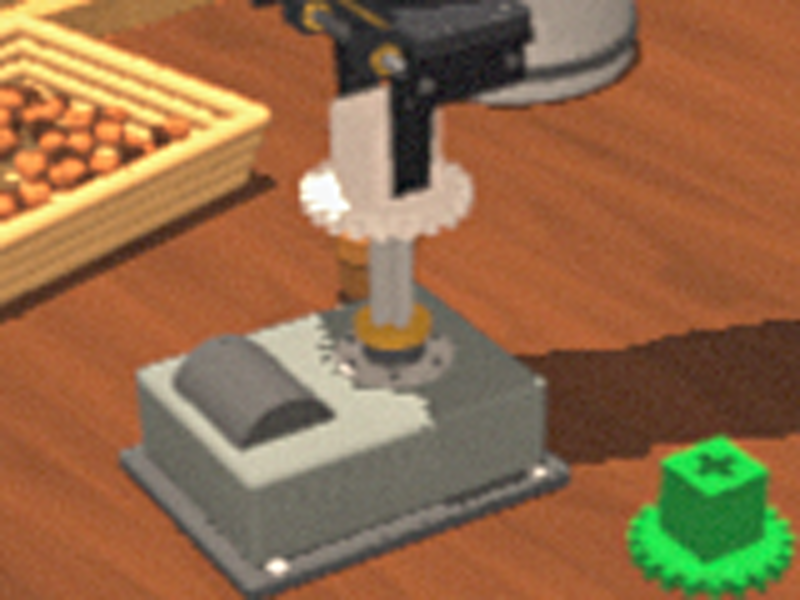

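The arm was lagging by about 1.2 mm at the last look, so I'll correct y by that much. Then I'll settle and re-read.

```bash
python3 -m pendant '[-0.0004,-0.003,0,0,1,0,0,0,0,1,0,0,0,0,1]'
python3 - <<'E'
from h import *
for i in range(3):
    s=env.state();print(s['t'],s['eef_pos'].round(2),np.degrees(s['tcp_rot'][2]),abs(s['qvel']).max());im=env.read_camera('wrist')
cv2.imwrite('pics/w8.png',im[:,:,::-1])
E
```

```text
t: 9.3
eef_pos: [511.4, -233.5, 182.7]
tcp_rot: [3.141, -0.0, -0.127]
ft_force: [0.1, -0.2, -2.4]
opening: 0.439
9.3 [ 511.38 -233.46  182.73] -7.259074745647556 0.0014791738951540248
9.35 [ 511.37 -233.47  182.71] -7.2597365798411415 0.0026277773616370783
9.4 [ 511.37 -233.48  182.67] -7.263241793916266 0.0010230484177760045
```

View pics/w8.png

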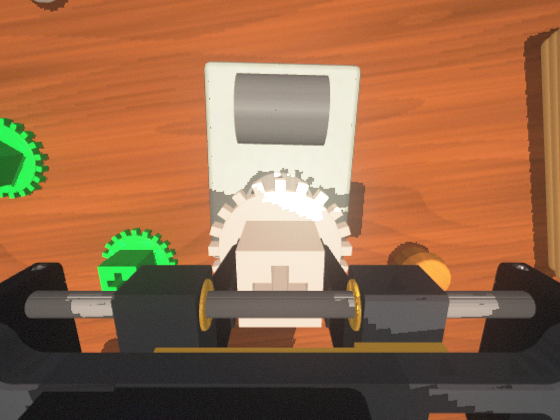

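```bash
python3 -m pendant '[0,0,0.015,0,1,0,0,0.015,0,1,0,0,0.01,0,1,0,0,0.008,0,1,0,0,0.006,0,1,0,0,0,0,1]'
```

```text
t: 10.2
eef_pos: [511.3, -233.4, 160.9]
tcp_rot: [3.142, 0.0, -0.127]
ft_force: [0.2, -0.3, -2.0]
opening: 0.44
```

The underside is 9 mm below the spindle tip with no contact force, so the bore is on. Continuing down.

```bash
python3 -m pendant '[0,0,0.02,0,1,0,0,0.03,0,1,0,0,0.03,0,1,0,0,0.02,0,1,0,0,0.01,0,1,0,0,0,0,1]'
```

```text
t: 10.95
eef_pos: [511.4, -233.4, 116.8]
tcp_rot: [-3.142, 0.0, -0.127]
ft_force: [0.5, 0.1, -1.0]
opening: 0.441
```

```bash
python3 -m pendant '[0,0,0.01,0,1,0,0,0.008,0,1,0,0,0.006,0,1,0,0,0.005,0,1,0,0,0,0,1,0,0,0,0,1]'
```

```text
t: 11.7
eef_pos: [511.5, -233.5, 105.7]
tcp_rot: [3.141, -0.001, -0.127]
ft_force: [-1.0, 0.4, 5.4]
opening: 0.44
```

```bash
python3 -m pendant '[0,0,0.004,0,1,0,0,0.003,0,1,0,0,0,0,1,0,0,0,0,1]'
```

```text
t: 12.2
eef_pos: [511.5, -233.6, 103.6]
tcp_rot: [3.141, -0.001, -0.127]
ft_force: [-1.7, 1.4, 11.9]
opening: 0.442
```

```bash
python3 -m pendant '[0,0,0.0025,0,1,0,0,0,0,1,0,0,0,0,1,0,0,0,0,1]'
python3 - <<'E'
from h import *
im,C,m,s=wrist();print(s['t'],s['eef_pos'],s['ft_force'],s['opening']*95)
sc=env.read_camera('scene')
a=cv2.resize(im[200:340,190:370,::-1],(540,420),interpolation=cv2.INTER_CUBIC);cv2.imwrite('pics/w9.png',a)
cv2.imwrite('pics/s9.png',cv2.resize(sc[110:230,170:330,::-1],None,fx=5,fy=5,interpolation=cv2.INTER_CUBIC))
s=env.state();print(s['ft_force'],s['eef_pos'])
E
```

```text
t: 12.7
eef_pos: [511.6, -233.6, 103.5]
tcp_rot: [3.141, -0.002, -0.127]
ft_force: [-4.9, 3.1, 22.5]
opening: 0.441
12.7 [ 511.56894935 -233.56795554  103.47765347] [-4.94483099  3.12447006 22.47217277] 41.861939428360905
[-5.06010911  4.01149977 22.88078782] [ 511.57737657 -233.56975437  103.47130368]
```

View pics/w9.png

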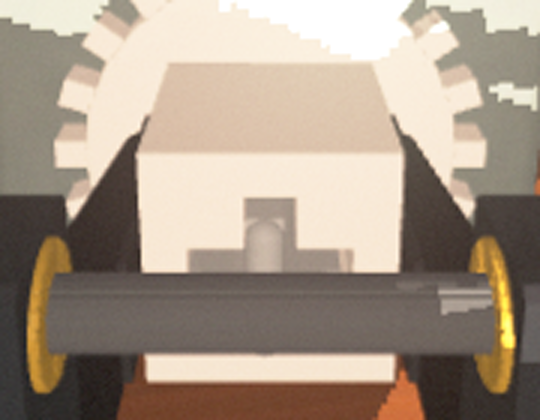

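View pics/s9.png

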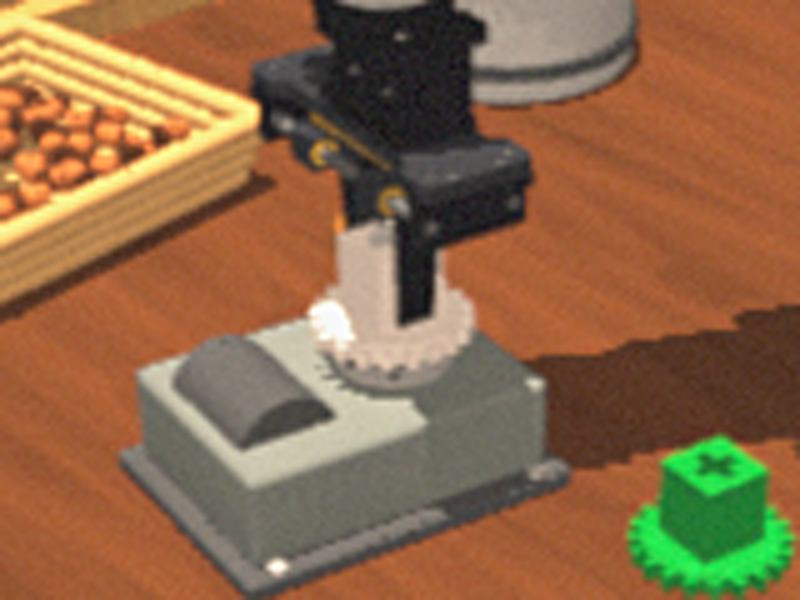

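The stop is reached: the force climbed from 12 to 22 N with only 0.1 mm of movement. The gear hasn't slipped in the jaws, since the hub's far edge is still at row 250.6. Handing in.

```bash
python3 - <<'E'
from cell import env
print(env.job_done());s=env.state();print(s['t'],s['eef_pos'],s['ft_force'],s['opening'])
E
```

```text
the job is handed in; nothing more can be done
None
the job is handed in; nothing more can be done
```

I gripped the white cross-bore gear by its hub and turned it to match the spindle, at about -7° from the world axes. I then slid it down the spindle and pressed the collar to its stop. The job was handed in at about 12.8 s with the gear still gripped and pressed down.

**Last checks before hand-in:**
- **Height:** the TCP was at 103.5 mm; fully home is about 103.6 mm.
- **Push:** the force was about 22 N upward. It rose from 12 N with only 0.1 mm of further travel, so the collar is on its stop.
- **Grip:** the opening was 41.9 mm on the 42 mm hub, and the gear had not slipped in the jaws.
- **Fit:** the wrist picture shows the spindle standing up in the cross bore.
- **Rest of the scene:** I did not reach for the round-bore gear, the green gears or the other things. I took no final picture of the whole table.

**Disagreements along the way:**
- The first angle estimate for the spindle was about 2° off the later close-up, so I used the close-up.
- The arm was lagging by about 1.2 mm at one look. I corrected for that before going down, and the gear went on without contact force.
- At the end there was a side force of about 6 N.

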